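# Back up a freshly glued toy panel with the straightedge

## Task

Draw the wooden straightedge out of its till by the end that sticks out, put it down clear of the till and let go, then take it by the other end, since the leading end has to go under the press arms. Slide it in beneath them and bring its straight side gently up against the base strip along the front of the freshly glued panel until you feel it bear, then leave it there flat on the bench, flush along the whole strip. The glue is still soft, so only touch panel and strip lightly, and leave the other things on the bench where they are.

Things in the scene. Friction and masses are not known exactly. Their poses are not given: they have to be found in the camera images.
- straightedge: Loose wooden straightedge lying flat, 200 mm long (y), 12 mm thick, 0.24 kg. Straight side at x = +34 mm, faces away from the robot; bellied side at x = -32 mm (middle 80 mm), -13 mm at the ends. Grip rib on top: x -9 to 9, y -98 to 98, z 12 to 40 mm. Origin on the underside, below the rib, mid length. At first its +y end is some 120 mm inside the till, its -y end sticks out.
- edge_left (a point): The +y end of the straightedge's straight side, on the underside: (34, 100, 0) mm in its frame.
- edge_right (a point): The -y end of the straightedge's straight side, on the underside: (34, -100, 0) mm in its frame.
- till: Fixed wooden till without floor, closed but for a mouth that looks to its -y (to the robot's right). Origin on the bench in the middle of the mouth. It reaches 150 mm to +y; inside 90 mm wide (x from -45 to 45 mm) and 52 mm high; walls 10 mm, roof top 62 mm above the bench.
- press: Fixed light-wood press over the panel. Origin and axes as the panel's: x away from the robot, y left along the edge. Five level arms with 10 mm gaps cover x -85 to 125, y -115 to -5 mm over panel and bench, underside 52 and top 64 mm above the bench. They hang from a block behind the panel (x 100 to 125 mm); nothing stands before the panel.
- panel: Fixed plywood panel of a toy barn: x 0 to 80, y -80 to 80 mm, 10 mm thick, battens on top (x over 30 mm) to 14 mm. Origin on the bench at the middle of its front edge; x away from the robot, y left along the edge. A base strip, y -80 to 80, z 0 to 9 mm, is glued under its front, parallel to it, its face 2 to 12 mm before x = 0, differing each time: feel for it. Soft glue: touch lightly.
- glue: White glue bottle, 48 mm wide and 130 mm tall, standing; bystander. Origin at the centre of its foot.
- cone: Turned wooden cone, 64 mm wide and 85 mm tall, standing; bystander. Origin at the centre of its foot.
- hammer: Hammer about 200 mm long, lying along its x; bystander. Origin under its middle.
Mind the look-alikes: they are no part of the job. Of the things that look like the straightedge, take the one that is farthest to the robot's left at the start.

How it is judged:
On the way, in this order (a step that is already met when the one before it is completed fails the run):
1. the straightedge lies flat on the bench, wholly out of the till and let go (angle between straightedge's own z axis and vertical below 0.04 rad and height (world z) of straightedge below 0.005 m and y of edge_left in the frame of till below -0.005 m and contact force between straightedge and the fingers below 0.05 N and linear speed of straightedge below 0.01 m/s), for 0.2 s.
2. the straightedge bears on the panel's base strip (over 0.5 N), flush along it (x of strip_c0 in the frame of straightedge between 0.047 and 0.051 m and angle between the x axis of straightedge and the x axis of panel, either way round below 0.02 rad and y of straightedge in the frame of panel between -0.02 and 0.02 m and contact force between straightedge and panel above 0.5 N), for 0.1 s.
At the end, for the whole second after the job is handed in: The straightedge lies flat, let go and at rest on the bench, its straight side parallel to the panel's base strip within 0.02 rad and within 2 mm of the strip's face (which is 15 mm before the centre of strip_c0), its middle within 20 mm of the panel's middle along the edge (x of strip_c0 in the frame of straightedge between 0.047 and 0.051 m and angle between the x axis of straightedge and the x axis of panel, either way round below 0.02 rad and y of straightedge in the frame of panel between -0.02 and 0.02 m and angle between straightedge's own z axis and vertical below 0.04 rad and height (world z) of straightedge below 0.005 m and linear speed of straightedge below 0.01 m/s and angular speed of straightedge below 0.05 rad/s); the robot touches nothing.
It fails at once if the panel or its strip is pressed with more than 10 N (contact force between panel and anything else above 10 N).
It fails at once if the glue is shifted by more than 20 mm (distance of glue from where it was at the start of the episode above 0.02 m).
It fails at once if the cone is shifted by more than 20 mm (distance of cone from where it was at the start of the episode above 0.02 m).
It fails at once if the hammer is shifted by more than 20 mm (distance of hammer from where it was at the start of the episode above 0.02 m).
It also fails if it takes over 64 s, if anything falls off the work surface, if the arm or the gripper's body presses on something with over 40 N, if the wrist force passes 120 N, or if a joint passes its speed limit or range.

## Robot

A 6-joint arm with a two-finger parallel gripper is mounted at the origin on the work surface. World frame = base frame: x ahead of the robot, y to its left, z up, the work surface at z = 0. Lengths are in m, angles in rad, forces in N, time in s.
With the tool pointing down it reaches from about 0.3 to 0.775 m from the base axis. Payload 14.6 kg.
Tool frame: the origin (TCP) lies midway between the tips of the shut fingers; the grasp point (between the pads) lies 19 mm behind it (ctrl.tcp_to_grasp is the z of the grasp point in the tool frame, in m); z points along the fingers, y is the line along which they close (so a half turn about z gives the same grasp; the last joint's range is limited). The gripper opens to 94 mm and grips with 3 to 60 N. Pads are 16 mm wide; open, the fingers measure 119 mm over their backs; the gripper's body (75 mm by 177 mm) begins 78 mm behind the grasp point.
Start: joints at [-1.199, 0.3, 1.521, -0, 1.321, -0.067], TCP at [0.234, -0.498, 0.205] pointing down, gripper open.
Joint ranges: [-3.03, 3.03], [-0.79, 2.21], [0.23, 2.52], [-1.04, 4.18], [0, 3.07], [-2.55, 2.55]. Speed limits (rad/s): [2.22, 2.22, 2.57, 3.14, 3.14, 3.14].

## Interface

Orientations are given as [roll, pitch, yaw] about the fixed x, y, z axes, in that order (R = Rz(yaw) Ry(pitch) Rx(roll)).
In Python, from station import monitor, camera, ctrl gives the robot as it stands.
- The arm moves only by the tool apply_moves, never from a script. Its argument "plan" is one flat list of numbers, 4 for each row, row after row: the shift along the tool's x, y, z in mm, then the turn about the tool's z in rad. In form: [dx, dy, dz, spin, dx, dy, dz, spin, ...]. A call has 1 to 20 rows; each row shifts and turns the commanded pose from where the row before left it, along the tool's axes as they then stand; what a row does not reach is not made up. A row lasts 1/10 s, in which the tool goes at most 50 mm and 8.59 degrees, less where a joint would pass 70% of its speed; a pose out of reach is approached as far as the arm can. A call is refused whole if a number of a shift passes 50 or a number of a turn 0.15, either way. A call with a gripper value outside its range is refused whole. "hand" is the gripper command: -1 is shut, 1 is fully open, values between are in proportion, set as the call begins (left out, the last holds). The fingers move at their own pace and stop on an object; "squeeze" is the grip in N (left out, the last holds). Time passes only in rows, so rows that do not move let the fingers close. It gives the time, the measured TCP pose, the force, the opening and the grip force at its end, in the units of the state.
- monitor.get_obs(): the state, without advancing time (a new reading comes with each control period).
- camera(name): name is "scene" or "top" or "wrist"; returns a dict with "image" (384x512x3 uint8, red, green, blue), "range_z" (384x512 float32, m along the optical axis (not along the pixel's ray), 0 where there is no reading), "mtx" (3x3 intrinsics, pixels), "rvec" (rotation vector, rad) and "tvec" (3), from world to camera coordinates, as OpenCV has them. Camera axes: x right, y down, z forward; pixel columns grow to the right and rows downward; lengths in m; the calibration is good to about 2 mm. The wrist camera is an equidistant fisheye: a pixel r from the principal point sees the ray r / f radians off the axis. A picture is of the moment at which its call begins.
- ctrl.hand_in(): hands the job in; it is judged then, once.
The state is a dict: "time_s": time; "qpos": joint angles; "joint_vel": joint speeds; "tau": joint torques, N m; "ee_pos": TCP position; "eef_rot": TCP orientation; "force": force on the tool from outside, world axes, zero at the start; "moment": the same for the moment, N m; "grip_width": finger opening in m; "grip_force": force on a finger pad.
Only numpy, scipy, OpenCV 4.12 (cv2) and the standard library are available. Lean on these libraries where they do the work, as an engineer would, in place of code of your own. Each camera call takes 0.05 s, during which the arm holds its last target. There are 200 camera calls.

## Working session

There is one attempt and no reset: what is moved stays moved. The work goes in short steps, Python scripts to look and compute and a tool call to move; the robot and the scene stay as the last step left them, time stands still between calls to the robot, and variables do not carry over. Pictures are saved under pics/ and viewed, at most 10 in all, crops included, and the job is handed in when it is done.

Besides the shell and the picture viewer there is one more tool, called after "Emit:" by a JSON object that holds its "op" and its "data", one argument or row to a line. apply_moves: Moves the arm, as the interface text tells. Its arguments: {"type":"object","properties":{"plan":{"type":"array","items":{"type":"number"}},"hand":{"type":"number"},"squeeze":{"type":"number"}},"required":["plan"]}

```bash
mkdir -p pics; ls
cat > h.py <<'E'
import numpy as np,cv2
from station import monitor,camera,ctrl
def pts(c):
    R,_=cv2.Rodrigues(np.array(c['rvec'],float));t=np.array(c['tvec'],float).reshape(3)
    K=np.array(c['mtx']);z=c['range_z'];v,u=np.mgrid[:z.shape[0],:z.shape[1]]
    P=np.stack([(u-K[0,2])/K[0,0]*z,(v-K[1,2])/K[1,1]*z,z],-1)
    W=(P-t)@R
    W[z==0]=np.nan
    return W
E
python3 - <<'E'
from h import *
for n in ['top','scene']:
    c=camera(n);cv2.imwrite(f'pics/{n}0.png',c['image'][:,:,::-1]);np.savez(f'{n}0.npz',**c)
    print(n,c['mtx'],c['rvec'],c['tvec'])
o=monitor.get_obs();print(o)
E
```

```text
pics
top [[460.99054561   0.         257.18936663]
 [  0.         460.99054561 194.62471481]
 [  0.           0.           1.        ]] [ 2.1445127  -2.14299613  0.17961498] [0.01409894 0.56948763 1.25050964]
scene [[425.65896724   0.         254.16348145]
 [  0.         425.65896724 195.20217822]
 [  0.           0.           1.        ]] [ 0.99740091  2.56433248 -0.88052779] [ 0.41027812 -0.29005925  1.52894572]
{'time_s': 0.1, 'qpos': array([-1.19857720e+00,  3.00395091e-01,  1.52147509e+00, -1.37916071e-06,
        1.32072316e+00, -6.66276499e-02]), 'joint_vel': array([-0.00043862, -0.00094137, -0.0013923 , -0.000359  ,  0.00038532,
       -0.00041708]), 'tau': array([ 3.42035564e-03, -5.32637286e+01, -3.53281832e+01,  7.10439566e-02,
        2.34763155e-02, -3.85277815e-05]), 'ee_pos': array([ 0.23359443, -0.49768231,  0.20497287]), 'eef_rot': array([-3.14059409e+00, -6.52914236e-05,  4.38847091e-01]), 'force': array([ 0.78876987, -0.40991779, -0.16069887]), 'moment': array([ 0.0001722 , -0.01136791, -0.00206045]), 'grip_force': 0.0, 'grip_width': 0.09358939430964434}
```

View pics/top0.png

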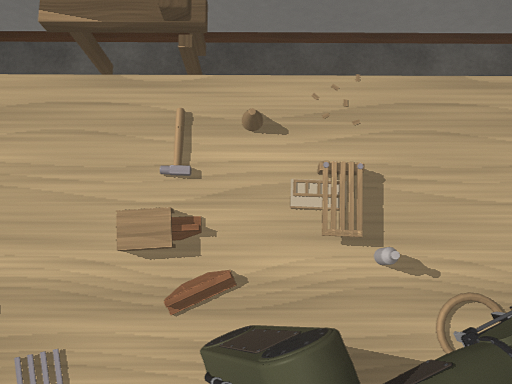

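View pics/scene0.png

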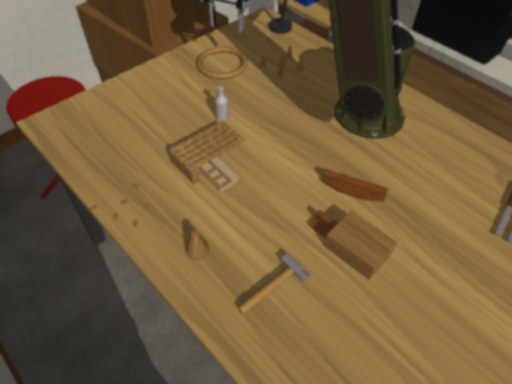

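Top view: the till is at (145,228), with a red-brown piece sticking out of its mouth at (187,226). A loose look-alike lies at (200,291). The press is at (342,198), the panel at (315,193), the glue at (387,256), the cone at (252,120) and the hammer at (178,145). The piece in the till is farthest left, so I choose it at (187,226).

Run:
```python
from h import *
c=dict(np.load('top0.npz'));W=pts(c);im=c['image']
def rect(mask,name):
    n,l,s,ce=cv2.connectedComponentsWithStats(mask.astype(np.uint8))
    for i in range(1,n):
        if s[i,4]<40: continue
        p=W[l==i]; r=cv2.minAreaRect((p[:,:2]*1000).astype(np.float32))
        print(name,ce[i].round(),s[i,4],'rect',np.round(r[0],1),np.round(r[1],1),round(r[2],2),'z',np.round(np.nanpercentile(p[:,2]*1000,[5,50,95]),1))
z=W[...,2];roi=np.zeros(z.shape,bool);roi[95:325,80:420]=1
rect(roi&(z>.056)&(z<.07),'62ish')
rect(roi&(z>.007)&(z<.02),'low')
rect(roi&(z>.025)&(z<.05),'rib')
rect(roi&(z>.012)&(z<.2),'all')
print('bench',np.nanmedian(z[240:260,250:320]))
a=cv2.resize(im[195:265,105:245,::-1],None,fx=4,fy=4,interpolation=cv2.INTER_CUBIC)
b=cv2.resize(im[150:250,280:420,::-1],None,fx=4,fy=4,interpolation=cv2.INTER_CUBIC)[:,:560]
cv2.imwrite('pics/crop.png',cv2.resize(np.vstack([a,b[:320]]),None,fx=1,fy=1))
```

```text
62ish [252. 116.] 46 rect [798.7  29.4] [34.3 27.3] 89.04 z [58.4 61.5 68.5]
62ish [342. 200.] 2107 rect [ 558.6 -221.9] [110.8 211.1] 87.73 z [57.6 61.9 66.2]
62ish [144. 228.] 2107 rect [473.8 325.7] [110.1 151.2] 3.82 z [56.9 60.4 64.5]
low [181. 126.] 101 rect [781.9 243.4] [ 25.6 100.4] 88.15 z [10.2 17.  19.8]
low [254. 126.] 54 rect [784.4  21.9] [28.5 62.3] 25.45 z [ 7.6 14.9 19.7]
low [180. 153.] 49 rect [696.3 239.7] [12.8 67.6] 87.59 z [12.8 17.2 19.9]
low [307. 192.] 675 rect [ 578.9 -128.4] [90.4 85.7] 88.6 z [ 7.4 10.1 15.7]
low [329. 189.] 48 rect [ 589.1 -193.6] [ 7.  59.2] 88.65 z [ 7.4 10.2 14.6]
low [187. 220.] 203 rect [494.2 217.5] [37.4 81.3] 0.24 z [ 7.6 10.5 14.5]
low [183. 234.] 160 rect [459.  216.4] [22.2 80.7] 2.63 z [ 7.5 11.4 16.2]
low [199. 290.] 1011 rect [308.7 176.6] [ 66.  199.9] 24.21 z [ 7.7 10.9 15. ]
rib [252. 121.] 118 rect [794.7  28. ] [41.8 52. ] 8.44 z [26.  36.6 47.2]
rib [186. 227.] 188 rect [478.5 215.2] [18.4 76.9] 2.49 z [32.4 38.  41.6]
rib [379. 256.] 44 rect [ 398.2 -324.9] [44.4 16.1] 4.69 z [25.7 37.  48. ]
rib [197. 289.] 482 rect [309.6 177. ] [ 18.  195.9] 24.24 z [34.2 38.5 42.7]
all [178. 148.] 756 rect [732.9 248.4] [ 87.9 198.6] 88.02 z [14.7 21.6 26.8]
all [252. 119.] 336 rect [794.7  29.9] [60.2 53.3] 81.45 z [15.  42.4 82.9]
all [341. 197.] 2505 rect [ 559.4 -200.8] [162.3 213.1] 85.72 z [41.5 61.3 66.1]
all [149. 229.] 2562 rect [476.1 289. ] [110.3 225.7] 3.75 z [32.3 59.8 64.2]
all [387. 256.] 364 rect [ 399.3 -338. ] [46.9 42. ] 7.0 z [ 24.   85.  129.6]
all [198. 289.] 700 rect [312.2 178.1] [ 63.6 196.3] 28.75 z [12.4 36.9 42.1]
bench -0.0016499724004519802
```

View pics/crop.png

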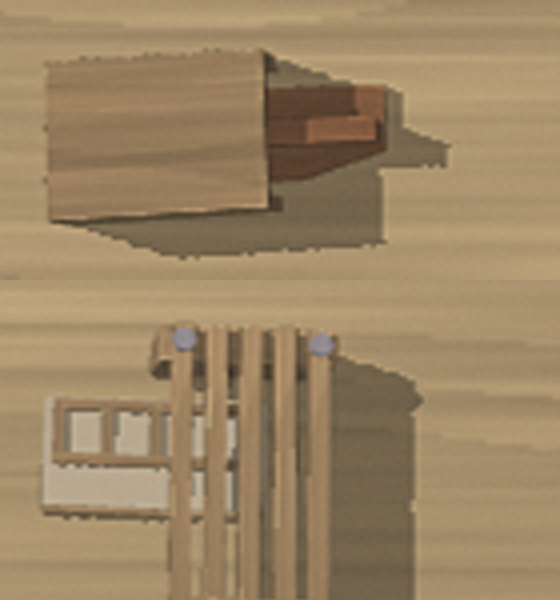

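The crop confirms it: the piece in the till has its straight side up (+x), its belly toward the robot and its rib end at about (378,130) in the crop. Its visible rib is centred near (478,215) mm with yaw of about 0.05. I'll turn the tool and travel over to it.

Emit:
{"op": "apply_moves", "data": {
  "plan": [0, 0, 0, -0.148, 0, 0, 0, -0.148, 0, 0, 0, -0.148, 0, 0, 0, -0.148, 0, 0, 0, -0.148, 0, 0, 0, -0.148, 0, 0, 0, -0.148, 0, 0, 0, -0.148],
  "hand": 0.2,
  "squeeze": 25
}}

```text
time_s: 0.9
ee_pos: [0.2336, -0.4977, 0.2051]
eef_rot: [-3.141, -0.001, 1.629]
force: [-0.6, 0.3, -0.6]
grip_width: 0.0564
grip_force: 0.0
```

Emit:
{"op": "apply_moves", "data": {
  "plan": [34, 14, 0, 0, 34, 14, 0, 0, 34, 14, 0, 0, 34, 14, 0, 0, 34, 14, 0, 0, 34, 14, 0, 0, 34, 14, 0, 0, 34, 14, 0, 0, 34, 14, 0, 0, 34, 14, 0, 0, 34, 14, 0, 0, 34, 14, 0, 0, 34, 14, 0, 0, 34, 14, 0, 0, 34, 14, 0, 0, 34, 14, 0, 0, 34, 14, 0, 0, 34, 14, 0, 0, 34, 14, 0, 0, 34, 14, 0, 0]
}}

```text
time_s: 2.9
ee_pos: [0.4781, 0.1973, 0.2052]
eef_rot: [-3.141, 0.0, 1.623]
force: [0.6, -0.2, -0.0]
grip_width: 0.0559
grip_force: 0.0
```

Emit:
{"op": "apply_moves", "data": {
  "plan": [0, 0, 45, 0, 0, 0, 45, 0, 0, 0, 45, 0, 0, 0, 33, 0, 0, 0, 14, 0, 0, 0, 6, 0, 0, 0, 0, 0]
}}

```text
time_s: 3.6
ee_pos: [0.4783, 0.1959, 0.018]
eef_rot: [3.141, -0.0, 1.623]
force: [-0.7, -0.7, 0.9]
grip_width: 0.0563
grip_force: 0.0
```

Emit:
{"op": "apply_moves", "data": {
  "plan": [0, 0, 0, 0, 0, 0, 0, 0, 0, 0, 0, 0, 0, 0, 0, 0, 0, 0, 0, 0, 0, 0, 0, 0],
  "hand": -1
}}

```text
time_s: 4.2
ee_pos: [0.4784, 0.1958, 0.0178]
eef_rot: [3.141, -0.0, 1.623]
force: [1.6, 0.1, 2.5]
grip_width: 0.0179
grip_force: 24.8
```

Emit:
{"op": "apply_moves", "data": {
  "plan": [0, 0, -2, 0, -8, 0, 0, 0, -16, 0, 0, 0, -16, 0, 0, 0, -16, 0, 0, 0, -16, 0, 0, 0, -16, 0, 0, 0, -16, 0, 0, 0, -16, 0, 0, 0, -16, 0, 0, 0, -16, 0, 0, 0, -12, 0, 0, 0, -5, 0, 0, 0, 0, 0, 0, 0, 0, 0, 2, 0, 0, 0, 1, 0, 0, 0, 0, 0]
}}

```text
time_s: 5.9
ee_pos: [0.4868, 0.0272, 0.0176]
eef_rot: [3.141, 0.0, 1.623]
force: [-9.5, -5.2, 20.0]
grip_width: 0.0178
grip_force: 25.0
```

Emit:
{"op": "apply_moves", "data": {
  "plan": [0, 0, 0, 0, 0, 0, 0, 0, 0, 0, 0, 0, 0, 0, 0, 0, 0, 0, -20, 0, 0, 0, -40, 0, 0, 0, -40, 0, 0, 0, -40, 0],
  "hand": 0.2
}}

```text
time_s: 6.7
ee_pos: [0.4864, 0.0271, 0.1579]
eef_rot: [-3.141, -0.0, 1.623]
force: [0.2, -0.4, 0.1]
grip_width: 0.0566
grip_force: 0.0
```

Run:
```python
from h import *
c=camera('wrist');cv2.imwrite('pics/w1.png',c['image'][:,:,::-1]);np.savez('w1.npz',**c)
c=camera('top');np.savez('top1.npz',**c);cv2.imwrite('pics/t1.png',c['image'][:,:,::-1])
c=camera('scene');np.savez('scene1.npz',**c)
W=pts(c);im=c['image'].astype(int)
hsv=cv2.cvtColor(c['image'],cv2.COLOR_RGB2HSV)
red=(im[...,0]-im[...,1]>45)
z=W[...,2]
for lo,hi,nm in((.03,.05,'rib'),(.006,.05,'all')):
    m=(red&(z>lo)&(z<hi)&(W[...,0]>.40)&(W[...,0]<.56)&(W[...,1]<.3)&(W[...,1]>-.05))
    p=W[m];r=cv2.minAreaRect((p[:,:2]*1000).astype(np.float32));print(nm,m.sum(),r)
```

```text
rib 274 ((483.71746826171875, 113.0454330444336), (21.314865112304688, 189.62741088867188), 3.6374285221099854)
all 614 ((484.46978759765625, 110.68054962158203), (64.48712158203125, 194.52133178710938), 3.0990357398986816)
```

View pics/t1.png

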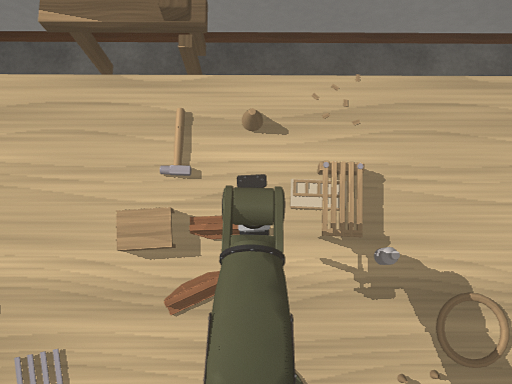

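View: the straightedge now lies clear of the till, with its left end at (190,225) and the till mouth at x = 171. It is centred near (484,112) mm with yaw of about 0.054. Next I take it by the +y end.

Emit:
{"op": "apply_moves", "data": {
  "plan": [30, 0, 0, 0, 40, 1, 0, 0, 40, 1, 0, 0, 30, 0, 10, 0, 5, 0, 40, 0, 0, 0, 40, 0, 0, 0, 30, 0, 0, 0, 15, 0, 0, 0, 5, 0, 0, 0, 0, 0]
}}

```text
time_s: 7.85
ee_pos: [0.4805, 0.1717, 0.0154]
eef_rot: [-3.14, 0.0, 1.623]
force: [0.1, -0.3, 0.6]
grip_width: 0.0566
grip_force: 0.0
```

Emit:
{"op": "apply_moves", "data": {
  "plan": [0, 0, 0, 0, 0, 0, 0, 0, 0, 0, 0, 0, 0, 0, 0, 0, 0, 0, 0, 0, 0, 0, 0, 0],
  "hand": -1,
  "squeeze": 30
}}

```text
time_s: 8.45
ee_pos: [0.4813, 0.1719, 0.0167]
eef_rot: [3.141, -0.0, 1.623]
force: [-0.9, 0.2, 2.8]
grip_width: 0.0175
grip_force: 30.0
```

Run:
```python
from h import *
# refine panel yaw from first top image: front boundary of panel/strip region and press arms
c=dict(np.load('top0.npz'));W=pts(c);z=W[...,2];im=c['image'].astype(int)
# depth front edge: per column lowest row with z>.004
rows=[]
for u in range(292,321):
    col=np.where((z[185:225,u]>.0035))[0]
    if len(col): rows.append((u,185+col.max(),*W[185+col.max(),u]))
r=np.array(rows);print(np.polyfit(r[:,3],r[:,2],1),r[::6].round(4))
# subpixel intensity edges front: panel bright -> strip -> bench
g=cv2.GaussianBlur(c['image'],(3,3),0).astype(float)[...,2]
e=[]
for u in range(294,320):
    d=np.diff(g[198:216,u]);k=d.argmin();
    if 0<k<len(d)-1:
        a,b,cc=d[k-1:k+2];k=k+.5*(a-cc)/(a-2*b+cc)
    e.append((u+.0,198.5+k))
e=np.array(e)
K=c['mtx'];R,_=cv2.Rodrigues(c['rvec']);t=c['tvec'].reshape(3)
def ray(uv,h):
    d=np.c_[(uv[:,0]-K[0,2])/K[0,0],(uv[:,1]-K[1,2])/K[1,1],np.ones(len(uv))]@R
    o=-R.T@t;return o+d*((h-o[2])/d[:,2])[:,None]
P=ray(e,.010);p=np.polyfit(P[:,1],P[:,0],1);res=P[:,0]-np.polyval(p,P[:,1])
k=abs(res)<.002;p=np.polyfit(P[k,1],P[k,0],1);print('panel top front x=a*y+b',p,k.sum(),'x at y=-.16',np.polyval(p,-.161))
# press arms: long edges via z mask per arm
m=((z>.052)&(z<.075));m[:155]=0;m[240:]=0;m[:,:318]=0;m[:,368:]=0
for i,(a) in enumerate([155]):
    rowsl=[(v,np.where(m[v])[0]) for v in range(172,234)]
    L=np.array([W[v,ix.min()] for v,ix in rowsl]);Q=np.array([W[v,ix.max()] for v,ix in rowsl])
    for S in(L,Q):
        q=np.polyfit(S[:,0],S[:,1],1);print('arm side slope dy/dx',q[0],np.polyval(q,.5))
print(monitor.get_obs()['force'])
```

```text
[0.25233515 0.55829518] [[ 2.920e+02  2.070e+02  5.393e-01 -8.610e-02  8.500e-03]
 [ 2.980e+02  2.230e+02  4.936e-01 -1.032e-01  3.900e-03]
 [ 3.040e+02  2.210e+02  4.994e-01 -1.206e-01  3.700e-03]
 [ 3.100e+02  2.130e+02  5.224e-01 -1.382e-01  4.700e-03]
 [ 3.160e+02  2.220e+02  4.965e-01 -1.550e-01  4.200e-03]]
panel top front x=a*y+b [0.03595824 0.54516185] 26 x at y=-.16 0.5393725732123071
arm side slope dy/dx -0.04197093801914745 -0.1649771419876035
arm side slope dy/dx -0.03539754388753601 -0.27416961963305747
[-0.8829002   0.15968612  2.76862123]
```

Emit:
{"op": "apply_moves", "data": {
  "plan": [0, 0, -2, 0, 0, 0, -2, 0, 0, 0, 0, 0.03, 0, 0, 0, 0.03, 0, 0, 0, 0.03, -10, 0, 0, 0, -20, 0, 0, 0, -20, 1, 0, 0, -20, 0, 0, 0, -20, 1, 0, 0, -20, 0, 0, 0, -20, 1, 0, 0, -20, 0, 0, 0, -20, 1, 0, 0, -20, 0, 0, 0, -10, 0, 0, 0, 0, 0, 0, 0]
}}

```text
time_s: 10.15
ee_pos: [0.4774, -0.0292, 0.0205]
eef_rot: [-3.142, 0.0, 1.532]
force: [0.7, 1.3, -2.7]
grip_width: 0.018
grip_force: 30.0
```

```bash
cat > m.py <<'E'
from h import *
import sys
o=monitor.get_obs();print(o['ee_pos'],o['eef_rot'],o['force'],o['moment'])
for n in('scene',):
    c=camera(n);W=pts(c);im=c['image'].astype(int);z=W[...,2]
    cv2.imwrite('pics/%s_%s.png'%(n,sys.argv[1]),c['image'][:,:,::-1])
    red=(im[...,0]-im[...,1]>45)
    for lo,hi,nm in((.03,.055,'rib'),(.006,.055,'all')):
        m=(red&(z>lo)&(z<hi)&(W[...,0]>.40)&(W[...,0]<.58)&(W[...,1]<.25)&(W[...,1]>-.35))
        p=W[m];r=cv2.minAreaRect((p[:,:2]*1000).astype(np.float32));print(nm,m.sum(),r,p[:,:2].min(0),p[:,:2].max(0))
E
python3 m.py a
```

```text
[ 0.47740793 -0.02918545  0.02045815] [-3.14154159e+00  1.91522184e-05  1.53157148e+00] [ 0.66202188  1.28620622 -2.68373654] [ 0.15333172 -0.08063548  0.03824507]
rib 46 ((478.69952392578125, -8.618507385253906), (34.16228485107422, 15.148860931396484), 85.55731964111328) [ 0.47157998 -0.02542854] [0.48740345 0.00795931]
all 191 ((501.6767272949219, -58.68339538574219), (40.5674934387207, 143.32752990722656), 11.002547264099121) [ 0.46855371 -0.13218476] [0.51011701 0.0094255 ]
```

View pics/scene_a.png

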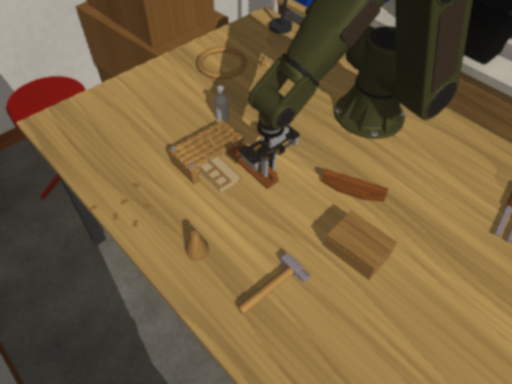

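View: the straightedge is held by its left end near (265,170), in front of the panel, with its leading end at the press's side near (235,150). About 70 mm remains along the edge.

Emit:
{"op": "apply_moves", "data": {
  "plan": [-10, 1, 0, 0, -15, 1, 0, 0, -15, 1, 0, 0, -15, 0, 0, 0, -10, 0, 0, 0, -4, 0, 0, 0, 0, 0, 2, 0, 0, 0, 1, 0, 0, 0, 0, 0, 0, 0, 0, 0]
}}

```text
time_s: 11.2
ee_pos: [0.478, -0.0968, 0.0174]
eef_rot: [-3.141, -0.0, 1.533]
force: [0.4, -0.8, -1.5]
grip_width: 0.0176
grip_force: 30.0
```

```bash
python3 m.py b
python3 - <<'E'
from h import *
for n in('top','wrist'):
    c=camera(n);np.savez(n+'_b.npz',**c);cv2.imwrite('pics/%s_b.png'%n,c['image'][:,:,::-1])
    print(c['mtx'][0],c['range_z'].min(),c['range_z'].max())
E
```

```text
[ 0.4779676  -0.09681777  0.01740243] [-3.14146920e+00 -5.23373354e-05  1.53332159e+00] [ 0.37232709 -0.77785539 -1.50783991] [ 0.10416837 -0.06197807 -0.0080322 ]
rib 39 ((479.58062744140625, -76.4671630859375), (17.51100730895996, 34.32299041748047), 6.510440349578857) [ 0.4700473  -0.09446238] [ 0.48810074 -0.05959911]
all 169 ((492.5798034667969, -124.05392456054688), (37.420555114746094, 136.24322509765625), 4.007412910461426) [ 0.46939556 -0.19193135] [ 0.50957255 -0.05616368]
[460.99054561   0.         257.18936663] 0.0 2.2486286
[297.31863964   0.         253.18278992] 0.0 0.24860217
```

View pics/wrist_b.png

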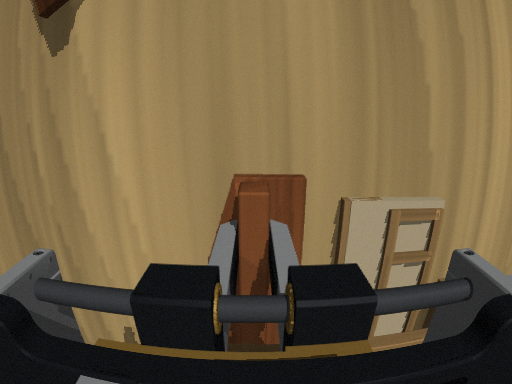

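View: the held straightedge's straight side runs down column 305 (rows 180–260). The brown strip is at columns 335–345 (rows 200–260), with a gap between them and the two nearly parallel. I'll compute the gap and angle.

```bash
cat > w.py <<'E'
from h import *
def wr(c,tag=''):
    K=c['mtx'];R,_=cv2.Rodrigues(np.array(c['rvec'],float));t=np.array(c['tvec']).reshape(3)
    def ray(u,v,h):
        x=(u-K[0,2])/K[0,0];y=(v-K[1,2])/K[1,1];th=np.hypot(x,y)
        d=np.array([x/th*np.sin(th),y/th*np.sin(th),np.cos(th)])@R;o=-R.T@t
        return o+d*(h-o[2])/d[2]
    im=cv2.GaussianBlur(c['image'],(3,3),0).astype(float);A=[];B=[];C=[]
    for v in range(186,262,2):
        f=im[v,:,0]-im[v,:,1]   # redness
        d=np.diff(f[285:325]);k=d.argmin()+285.5;A.append(ray(k,v,.012))
        if v>204:
            d=np.diff(im[v,325:365,2]);kb=d.argmax()+325.5;k2=d[:max(1,int(kb-325))].argmin()+325.5
            B.append(ray(kb,v,.010));C.append(ray(k2,v,.009))
    for nm,P in(('edge',A),('panel',B),('strip',C)):
        P=np.array(P)*1000;p=np.polyfit(P[:,1],P[:,0],1)
        for _ in range(3):
            r=P[:,0]-np.polyval(p,P[:,1]);k=abs(r)<=max(.5,1.5*np.median(abs(r)));p=np.polyfit(P[k,1],P[k,0],1)
        print(tag,nm,'slope',p[0].round(4),'x@-80',np.polyval(p,-80).round(1),'x@-160',np.polyval(p,-160).round(1),'res',r[k].std().round(2),k.sum())
if __name__=='__main__': wr(dict(np.load('wrist_b.npz')))
E
python3 w.py
```

```text
edge slope 0.045 x@-80 511.0 x@-160 507.4 res 0.22 36
 panel slope 0.0437 x@-80 544.4 x@-160 540.9 res 0.23 28
 strip slope 0.0447 x@-80 533.7 x@-160 530.2 res 0.38 19
```

The edge and strip are parallel within about 1 mrad, with a gap of about 22.7 mm. I'll advance most of it, then feel for contact.

Emit:
{"op": "apply_moves", "data": {
  "plan": [0, 3, 0, 0, 0, 5, 0, 0, 0, 5, 0, 0, 0, 3, 0, 0, 0, 2, 0, 0, 0, 1, 0, 0, 0, 0, 0, 0, 0, 0, 0, 0]
}}

```text
time_s: 12.15
ee_pos: [0.4968, -0.0979, 0.0174]
eef_rot: [-3.141, -0.0, 1.533]
force: [-0.9, 0.0, -1.9]
grip_width: 0.0179
grip_force: 30.0
```

Run:
```python
from w import *
c=camera('wrist');wr(c);o=monitor.get_obs();print(o['ee_pos'],o['force'],o['moment'])
```

```text
edge slope 0.0479 x@-80 529.9 x@-160 526.1 res 0.21 37
 panel slope -0.9295 x@-80 537.0 x@-160 611.4 res 2.97 17
 strip slope -0.7879 x@-80 537.8 x@-160 600.8 res 2.82 17
[ 0.4968186  -0.0978991   0.01744899] [-0.61277049 -0.10381794 -2.08675621] [ 0.13737704 -0.05581133 -0.00993658]
```

Emit:
{"op": "apply_moves", "data": {
  "plan": [0, 1, 0, 0, 0, 1, 0, 0, 0, 0.3, 0, 0, 0, 0, 0, 0, 0, 0, 0, 0]
}}

```text
time_s: 12.7
ee_pos: [0.4992, -0.098, 0.0174]
eef_rot: [-3.142, -0.0, 1.533]
force: [-0.4, -0.2, -2.5]
grip_width: 0.0176
grip_force: 30.0
```

Emit:
{"op": "apply_moves", "data": {
  "plan": [0, 0.3, 0, 0, 0, 0.2, 0, 0, 0, 0, 0, 0]
}}

```text
time_s: 13.0
ee_pos: [0.4998, -0.098, 0.0175]
eef_rot: [3.142, 0.0, 1.533]
force: [0.1, 0.8, -1.9]
grip_width: 0.0176
grip_force: 30.0
```

Emit:
{"op": "apply_moves", "data": {
  "plan": [0, 0.2, 0, 0, 0, 0.2, 0, 0, 0, 0, 0, 0]
}}

```text
time_s: 13.3
ee_pos: [0.5002, -0.098, 0.0175]
eef_rot: [3.142, 0.0, 1.533]
force: [0.3, -0.3, -2.3]
grip_width: 0.0177
grip_force: 30.0
```

Emit:
{"op": "apply_moves", "data": {
  "plan": [0, 0.2, 0, 0, 0, 0.2, 0, 0, 0, 0, 0, 0]
}}

```text
time_s: 13.6
ee_pos: [0.5005, -0.0981, 0.0174]
eef_rot: [-3.142, -0.0, 1.533]
force: [0.2, -0.0, -1.1]
grip_width: 0.0177
grip_force: 30.0
```

Emit:
{"op": "apply_moves", "data": {
  "plan": [0, 0.2, 0, 0, 0, 0.1, 0, 0, 0, 0, 0, 0]
}}

```text
time_s: 13.9
ee_pos: [0.5008, -0.0981, 0.0174]
eef_rot: [-3.142, -0.0, 1.533]
force: [-0.6, 0.3, -2.0]
grip_width: 0.0179
grip_force: 30.0
```

Emit:
{"op": "apply_moves", "data": {
  "plan": [0, 0.2, 0, 0, 0, 0.1, 0, 0, 0, 0, 0, 0]
}}

```text
time_s: 14.2
ee_pos: [0.5011, -0.0981, 0.0174]
eef_rot: [-3.142, -0.0, 1.533]
force: [-0.3, 0.5, -2.0]
grip_width: 0.0178
grip_force: 30.0
```

Emit:
{"op": "apply_moves", "data": {
  "plan": [0, 0.2, 0, 0, 0, 0.1, 0, 0, 0, 0, 0, 0]
}}

```text
time_s: 14.5
ee_pos: [0.5015, -0.0981, 0.0175]
eef_rot: [3.142, -0.0, 1.533]
force: [-0.1, -0.8, -2.3]
grip_width: 0.0178
grip_force: 30.0
```

Emit:
{"op": "apply_moves", "data": {
  "plan": [0, 0.2, 0, 0, 0, 0.1, 0, 0, 0, 0, 0, 0]
}}

```text
time_s: 14.8
ee_pos: [0.5018, -0.0981, 0.0175]
eef_rot: [3.142, -0.0, 1.533]
force: [0.0, 0.4, -2.0]
grip_width: 0.0179
grip_force: 30.0
```

Run:
```python
from h import *
c=camera('wrist');F=[]
cv2.imwrite('pics/w_c.png',cv2.resize(c['image'][170:290,210:450,::-1],None,fx=3,fy=3,interpolation=cv2.INTER_CUBIC))
o=monitor.get_obs();print(o['ee_pos'],o['force'],o['moment'])
```

```text
[ 0.50174184 -0.09806108  0.01743564] [-0.67607865  0.43614753 -2.80752628] [ 0.13234939 -0.09611389 -0.06299573]
```

View pics/w_c.png

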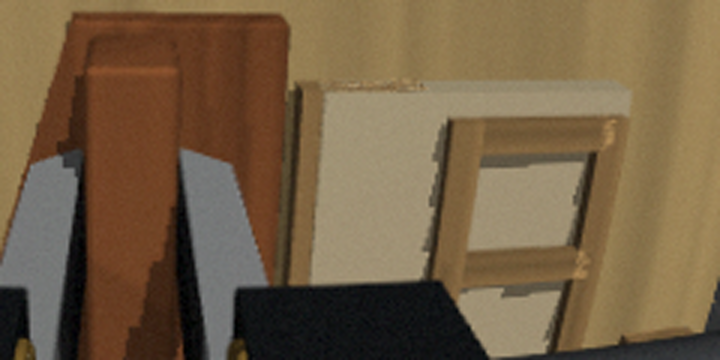

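View: a thin gap of about 1–2 mm remains between the straight side (crop column 287) and the strip (crop column 294), even along its length. I'll keep feeling forward.

Emit:
{"op": "apply_moves", "data": {
  "plan": [0, 0.2, 0, 0, 0, 0.2, 0, 0, 0, 0, 0, 0]
}}

```text
time_s: 15.15
ee_pos: [0.5022, -0.0981, 0.0174]
eef_rot: [3.142, -0.0, 1.533]
force: [-0.6, 0.1, -2.2]
grip_width: 0.0179
grip_force: 30.0
```

Emit:
{"op": "apply_moves", "data": {
  "plan": [0, 0.2, 0, 0, 0, 0.1, 0, 0, 0, 0, 0, 0]
}}

```text
time_s: 15.45
ee_pos: [0.5025, -0.0981, 0.0174]
eef_rot: [3.142, -0.0, 1.533]
force: [0.0, -0.8, -3.1]
grip_width: 0.0177
grip_force: 30.0
```

Emit:
{"op": "apply_moves", "data": {
  "plan": [0, 0.2, 0, 0, 0, 0.1, 0, 0, 0, 0, 0, 0]
}}

```text
time_s: 15.75
ee_pos: [0.5028, -0.0981, 0.0174]
eef_rot: [3.142, -0.0, 1.533]
force: [-0.0, -0.8, -1.8]
grip_width: 0.018
grip_force: 30.0
```

Emit:
{"op": "apply_moves", "data": {
  "plan": [0, 0.2, 0, 0, 0, 0.1, 0, 0, 0, 0, 0, 0]
}}

```text
time_s: 16.05
ee_pos: [0.5031, -0.0982, 0.0175]
eef_rot: [3.142, 0.0, 1.533]
force: [-0.8, 0.0, -1.7]
grip_width: 0.018
grip_force: 30.0
```

Emit:
{"op": "apply_moves", "data": {
  "plan": [0, 0.2, 0, 0, 0, 0.1, 0, 0, 0, 0, 0, 0]
}}

```text
time_s: 16.35
ee_pos: [0.5033, -0.0981, 0.0174]
eef_rot: [-3.142, -0.0, 1.533]
force: [0.0, -0.7, -1.7]
grip_width: 0.0179
grip_force: 30.0
```

Run:
```python
from h import *
o=monitor.get_obs();print(o['ee_pos'],o['eef_rot'],o['force'],o['moment'],o['tau'])
```

```text
[ 0.50333652 -0.09811724  0.01743137] [-3.14155402e+00 -2.49964353e-05  1.53284519e+00] [ 0.02529321 -0.7001279  -1.69204489] [ 0.08755024 -0.07961451  0.01841877] [ 1.45826212e-03 -5.48931313e+01 -2.75742513e+01 -4.57376568e-02
  2.72235397e-03  1.40046050e-03]
```

Emit:
{"op": "apply_moves", "data": {
  "plan": [0, 0.2, 0, 0, 0, 0.1, 0, 0, 0, 0, 0, 0]
}}

```text
time_s: 16.65
ee_pos: [0.5037, -0.0982, 0.0175]
eef_rot: [3.142, 0.0, 1.533]
force: [0.2, -0.8, -1.8]
grip_width: 0.018
grip_force: 30.0
```

Emit:
{"op": "apply_moves", "data": {
  "plan": [0, 0.2, 0, 0, 0, 0.1, 0, 0, 0, 0, 0, 0]
}}

```text
time_s: 16.95
ee_pos: [0.504, -0.0982, 0.0174]
eef_rot: [-3.142, -0.0, 1.533]
force: [-0.9, -0.3, -2.1]
grip_width: 0.0178
grip_force: 30.0
```

Emit:
{"op": "apply_moves", "data": {
  "plan": [0, 0.2, 0, 0, 0, 0.1, 0, 0, 0, 0, 0, 0]
}}

```text
time_s: 17.25
ee_pos: [0.5042, -0.0982, 0.0174]
eef_rot: [-3.142, -0.0, 1.533]
force: [0.2, 0.1, -1.0]
grip_width: 0.0176
grip_force: 30.0
```

Run:
```python
from h import *
c=camera('wrist')
cv2.imwrite('pics/w_d.png',cv2.resize(c['image'][170:270,270:370,::-1],None,fx=5,fy=5,interpolation=cv2.INTER_CUBIC))
o=monitor.get_obs();print(o['ee_pos'],o['eef_rot'],o['force'],o['moment'])
```

```text
[ 0.50424886 -0.09817611  0.01745239] [ 3.14157384e+00 -1.25495376e-05  1.53279009e+00] [ 0.33232525 -0.25246703 -0.93082783] [ 0.09663045 -0.06983394  0.07494621]
```

View pics/w_d.png

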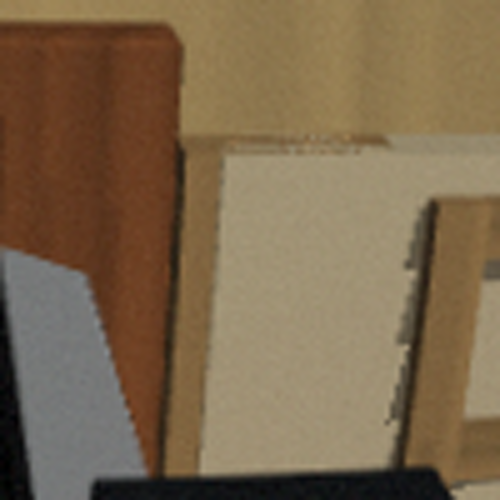

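View: only a thin dark line remains at crop column 178, so contact is imminent.

Emit:
{"op": "apply_moves", "data": {
  "plan": [0, 0.1, 0, 0, 0, 0.1, 0, 0, 0, 0, 0, 0]
}}

```text
time_s: 17.6
ee_pos: [0.5045, -0.0982, 0.0174]
eef_rot: [3.142, -0.0, 1.533]
force: [-0.3, 0.2, -1.9]
grip_width: 0.0179
grip_force: 30.0
```

Emit:
{"op": "apply_moves", "data": {
  "plan": [0, 0.1, 0, 0, 0, 0.1, 0, 0, 0, 0, 0, 0]
}}

```text
time_s: 17.9
ee_pos: [0.5046, -0.0982, 0.0174]
eef_rot: [-3.142, -0.0, 1.533]
force: [0.3, 0.0, -2.3]
grip_width: 0.0176
grip_force: 30.0
```

Emit:
{"op": "apply_moves", "data": {
  "plan": [0, 0.1, 0, 0, 0, 0.1, 0, 0, 0, 0, 0, 0]
}}

```text
time_s: 18.2
ee_pos: [0.5048, -0.0982, 0.0174]
eef_rot: [3.142, 0.0, 1.533]
force: [-0.4, 0.4, -1.6]
grip_width: 0.0177
grip_force: 30.0
```

Emit:
{"op": "apply_moves", "data": {
  "plan": [0, 0.1, 0, 0, 0, 0.1, 0, 0, 0, 0, 0, 0]
}}

```text
time_s: 18.5
ee_pos: [0.505, -0.0982, 0.0174]
eef_rot: [-3.142, 0.0, 1.533]
force: [-0.1, -0.5, -1.6]
grip_width: 0.018
grip_force: 30.0
```

Emit:
{"op": "apply_moves", "data": {
  "plan": [0, 0.1, 0, 0, 0, 0.1, 0, 0, 0, 0, 0, 0]
}}

```text
time_s: 18.8
ee_pos: [0.5053, -0.0982, 0.0175]
eef_rot: [3.142, 0.0, 1.533]
force: [-0.0, 0.5, -2.5]
grip_width: 0.0177
grip_force: 30.0
```

Run:
```python
from h import *
o=monitor.get_obs();print(o['ee_pos'],o['eef_rot'],o['force'],o['moment'])
```

```text
[ 0.50526482 -0.09822585  0.01745936] [3.14155031e+00 1.77115284e-05 1.53285847e+00] [-0.02947225  0.45558825 -2.46899643] [ 0.1106072  -0.06921127 -0.02575982]
```

Emit:
{"op": "apply_moves", "data": {
  "plan": [0, 0.1, 0, 0, 0, 0.1, 0, 0, 0, 0, 0, 0]
}}

```text
time_s: 19.1
ee_pos: [0.5055, -0.0982, 0.0175]
eef_rot: [3.142, -0.0, 1.533]
force: [-0.2, -0.7, -2.5]
grip_width: 0.0181
grip_force: 30.0
```

Emit:
{"op": "apply_moves", "data": {
  "plan": [0, 0.1, 0, 0, 0, 0.1, 0, 0, 0, 0, 0, 0]
}}

```text
time_s: 19.4
ee_pos: [0.5056, -0.0982, 0.0174]
eef_rot: [-3.142, 0.0, 1.533]
force: [0.8, 0.0, -2.0]
grip_width: 0.0176
grip_force: 30.0
```

Emit:
{"op": "apply_moves", "data": {
  "plan": [0, 0.1, 0, 0, 0, 0.1, 0, 0, 0, 0, 0, 0]
}}

```text
time_s: 19.7
ee_pos: [0.5058, -0.0983, 0.0174]
eef_rot: [-3.142, -0.0, 1.533]
force: [0.1, 0.3, -2.9]
grip_width: 0.018
grip_force: 30.0
```

Emit:
{"op": "apply_moves", "data": {
  "plan": [0, 0.1, 0, 0, 0, 0.1, 0, 0, 0, 0, 0, 0]
}}

```text
time_s: 20.0
ee_pos: [0.506, -0.0983, 0.0174]
eef_rot: [-3.141, -0.0, 1.533]
force: [-0.3, -0.9, -1.6]
grip_width: 0.0179
grip_force: 30.0
```

Emit:
{"op": "apply_moves", "data": {
  "plan": [0, 0.1, 0, 0, 0, 0.1, 0, 0, 0, 0, 0, 0]
}}

```text
time_s: 20.3
ee_pos: [0.5061, -0.0983, 0.0174]
eef_rot: [-3.141, -0.0, 1.533]
force: [-1.7, -0.3, -0.8]
grip_width: 0.0178
grip_force: 30.0
```

Emit:
{"op": "apply_moves", "data": {
  "plan": [0, 0.1, 0, 0, 0, 0.1, 0, 0, 0, 0, 0, 0]
}}

```text
time_s: 20.6
ee_pos: [0.5061, -0.0982, 0.0174]
eef_rot: [-3.141, -0.0, 1.533]
force: [-5.2, -0.5, 0.4]
grip_width: 0.0176
grip_force: 30.0
```

Run:
```python
from h import *
o=monitor.get_obs();print(o['ee_pos'],o['eef_rot'],o['force'],o['moment'])
from w import *
c=camera('wrist')
import w
cv2.imwrite('pics/w_e.png',c['image'][:,:,::-1]);w.wr(c)
```

```text
[ 0.50613755 -0.09824653  0.01737811] [-3.14083114e+00 -6.12830268e-05  1.53286937e+00] [-5.19667925 -0.48006148  0.41047193] [-0.02560145  0.92857264  0.02429104]
 edge slope 0.0456 x@-80 539.1 x@-160 535.5 res 0.23 27
 panel slope -0.277 x@-80 571.9 x@-160 594.0 res 1.26 16
 strip slope -0.0053 x@-80 572.1 x@-160 572.5 res 0.47 21
```

It bears at about 5 N with no yaw moment, so it is flush. I hold briefly, ease off a touch and release.

Emit:
{"op": "apply_moves", "data": {
  "plan": [0, 0, 0, 0, 0, 0, 0, 0, 0, -0.1, 0.3, 0, 0, 0, 0.2, 0, 0, 0, 0, 0]
}}

```text
time_s: 21.15
ee_pos: [0.5061, -0.0982, 0.0169]
eef_rot: [-3.141, -0.0, 1.533]
force: [-5.5, 0.3, -0.2]
grip_width: 0.0183
grip_force: 30.0
```

Emit:
{"op": "apply_moves", "data": {
  "plan": [0, 0, 0, 0, 0, 0, 0, 0, 0, 0, 0, 0, 0, 0, 0, 0, 0, 0, 0, 0],
  "hand": 0
}}

```text
time_s: 21.65
ee_pos: [0.5065, -0.0983, 0.017]
eef_rot: [3.141, 0.0, 1.533]
force: [0.1, 0.4, 0.7]
grip_width: 0.0468
grip_force: 0.0
```

Run:
```python
from w import *
c=camera('wrist')
wr(c)
cv2.imwrite('pics/w_f.png',cv2.resize(c['image'][150:270,200:440,::-1],None,fx=3,fy=3,interpolation=cv2.INTER_CUBIC))
o=monitor.get_obs();print(o['ee_pos'],o['force'],o['moment'],o['grip_force'],o['grip_width'])
```

```text
edge slope 0.2364 x@-80 536.6 x@-160 517.6 res 2.33 28
 panel slope -0.2933 x@-80 572.4 x@-160 595.8 res 1.82 20
 strip slope 0.0037 x@-80 572.4 x@-160 572.1 res 0.53 21
[ 0.50647642 -0.09827498  0.01702463] [-0.09786099  0.16402556  0.56795865] [-0.03889639 -0.07596817 -0.01230443] 0.0 0.0468682605766027
```

View pics/w_f.png

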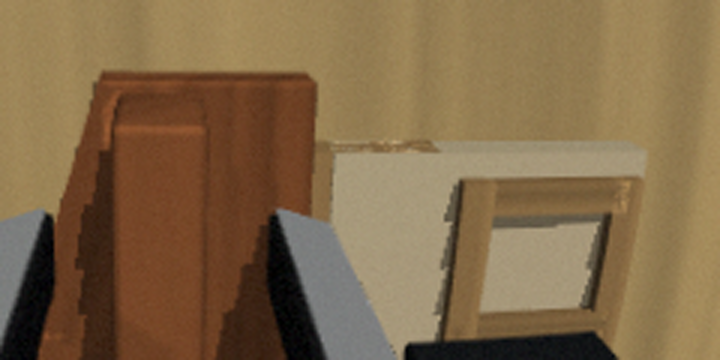

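View: the straightedge is released and lies against the strip along crop column 316. Its end stands about 20 mm past the panel's end, as it should for centring. I withdraw upward and check.

Emit:
{"op": "apply_moves", "data": {
  "plan": [0, 0, -5, 0, 0, 0, -15, 0, 0, 0, -30, 0, 0, 0, -40, 0, 0, 0, -40, 0, 0, 0, 0, 0, 0, 0, 0, 0]
}}

```text
time_s: 22.4
ee_pos: [0.5065, -0.0983, 0.1475]
eef_rot: [3.14, 0.0, 1.533]
force: [0.1, -0.6, -0.3]
grip_width: 0.0469
grip_force: 0.0
```

```bash
python3 m.py z
python3 - <<'E'
from w import *
c=camera('wrist');cv2.imwrite('pics/w_g.png',c['image'][:,:,::-1])
E
```

```text
[ 0.50649507 -0.09829923  0.14753017] [3.14006101e+00 3.10242521e-04 1.53273223e+00] [ 0.13749086 -0.6292938  -0.31150953] [-0.07549029 -0.0459658  -0.01672092]
rib 137 ((504.6418151855469, -115.35725402832031), (110.5521469116211, 17.649229049682617), 85.4526138305664) [ 0.49312799 -0.17034388] [ 0.5151281  -0.06025901]
all 338 ((509.54473876953125, -123.09557342529297), (132.0507049560547, 61.37889862060547), 82.16897583007812) [ 0.47376598 -0.19227347] [ 0.53797477 -0.05762199]
```

View pics/w_g.png

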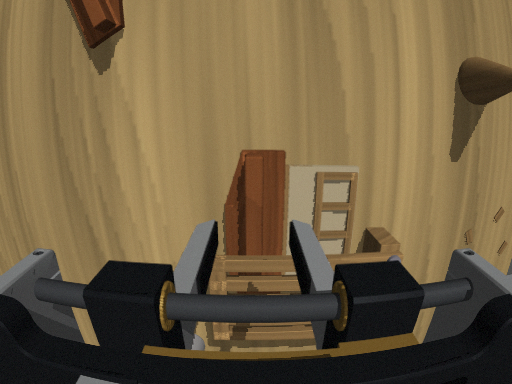

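View: the straightedge lies flush along the panel front at column 286, its right part is under the press, and nothing else was touched. I'm handing in.

```bash
python3 -c "
from station import ctrl
print(ctrl.hand_in())"
```

```text
the job is handed in; nothing more can be done
None
```

I handed the job in at about 22 s of the 64 s. The straightedge lies flat and let go, flush against the base strip. It bore on the strip at about 5 N and sits within about 3 mm of centre along the edge. I saw nothing else on the bench move, and `hand_in()` returned no verdict.

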